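# Index the probe turret to the red head over the control-unit board

## Robot

A 7-joint arm with a two-finger parallel gripper is mounted at the origin on the work surface. World frame = base frame: x ahead of the robot, y to its left, z up, the work surface at z = 0. Lengths are in mm, angles in rad, forces in N, time in s.
With the tool pointing down it reaches from about 350 to 900 mm from the base axis. Payload 8.1 kg.
Tool frame: the origin (TCP) lies between the finger pads; the fingertips stand 25 mm ahead of it and the grasp point (between the pads) lies 6 mm ahead of it; z points along the fingers, y is the line along which they close (so a half turn about z gives the same grasp; the last joint's range is limited). The gripper opens to 85 mm and grips with 20 to 120 N. Pads are 22 mm wide; open, the fingers measure 114 mm over their backs; the gripper's body (76 mm by 85 mm) begins 54 mm behind the grasp point. The pads swing forward as they close: fully open they stand 13 mm farther back than shut.
Start: joints at [1.126, 0.434, 0.025, 1.573, -0.012, 1.134, -0.075], TCP at [209.467, -588.867, 256.323] pointing down, gripper open.
Joint ranges: [-2.62, 2.62], [-0.44, 2.09], [-1.27, 1.32], [0.08, 2.57], [-1.32, 4.46], [0.12, 2], [-2.74, 2.74]. Speed limits (rad/s): [2.22, 2.22, 3.01, 3.01, 3.14, 3.14, 3.14].

## Interface

Orientations are given as a rotation vector (axis times angle).
In Python, from cell import status, imaging, job gives the robot as it stands.
- The arm moves only by the shell command python3 -m inch 'ROWS' [OPENING] [FORCE]. ROWS is JSON, a list that holds one entry, the list of rows, each a list of 4 numbers: the shift along the tool's x, y, z in cm, then the turn about the tool's z in rad. A call has 1 to 20 rows; each row shifts and turns the commanded pose from where the row before left it, along the tool's axes as they then stand; what a row does not reach is not made up. A row lasts 1/10 s, in which the tool goes at most 50 mm and 8.59 degrees, less where a joint would pass 70% of its speed; a pose out of reach is approached as far as the arm can. A call with a gripper value outside its range is refused whole. OPENING is the finger opening in cm, from 0 to 8.54, set as the call begins (- or left out, the last holds). The fingers move at their own pace and stop on an object; FORCE is the grip in N (left out, the last holds). Time passes only in rows, so rows that do not move let the fingers close. It gives the time, the measured TCP pose, the force, the opening and the grip force at its end, in the units of the state.
- status.get_state(): the state, without advancing time (a new reading comes with each control period).
- imaging.capture(name): name is "side" or "top" or "wrist"; returns a dict with "image" (480x640x3 uint8, red, green, blue), "camera_matrix" (3x3 intrinsics, pixels), "R" (3x3) and "t" (3): a world point X has camera coordinates R X + t. Camera axes: x right, y down, z forward; pixel columns grow to the right and rows downward; lengths in mm; the calibration is good to about 2 mm. The wrist camera is an equidistant fisheye: a pixel r from the principal point sees the ray r / f radians off the axis. A picture is of the moment at which its call begins. There is no depth.
- job.job_done(): hands the job in; it is judged then, once.
The state is a dict: "clock": time; "joints": joint angles; "qvel": joint speeds; "joint_torque": joint torques, N m; "tcp_pos": TCP position; "orientation": TCP orientation; "wrist_force": force on the tool from outside, world axes, zero at the start; "moment": the same for the moment, N m; "finger_gap": finger opening in mm; "grasp_force": force on a finger pad.
Only numpy, scipy, OpenCV 4.12 (cv2) and the standard library are available. Lean on these libraries where they do the work, as an engineer would, in place of code of your own. Each camera call takes 0.05 s, during which the arm holds its last target. There are 200 camera calls.

## Task

On the programming stand, turn the six-arm probe turret, one click for every sixty degrees, until the head with the red grip has clicked in directly over the green circuit board, and let go. Do not knock over or shove the red spray can.

Things in the scene. Friction and masses are not known exactly. Their poses are not given: they have to be found in the camera images.
- hub (a point): Point on the turret's vertical turning axis, 112 mm above the bench, level with the middle of the posts; fixed to the stand, which is bolted down. Its x axis points level to the working station, 75 mm out along +x, where the green circuit board lies in its black cradle (under 25 mm high); z is up. Grey detent housing on the opposite side. Over the hub a 24 mm wide cap rises to 95 mm.
- red_grip (a point): Centre (half-way up, 112 mm above the bench) of the red upright round grip post, 18 mm in diameter, 55 mm tall (85 to 140 mm above the bench), on the end of its flat arm, 75 mm from the turning axis. Five like posts, 75 mm apart; counter-clockwise from above: red, white, blue, yellow, black, green. It moves on a level circle and cannot be lifted off.
- turret (a joint): Six-arm turret's angle, rad, counter-clockwise from above; 0 (or any whole turn): red post over the board. Turns either way without stop; a spring detent holds it every 60 degrees (1.047 rad); it starts one to five clicks from 0. About 3 to 5 N at a post turns it out of a detent; let go past half-way it springs on into the next. Arms 18 mm wide, tops 85 mm above the bench.
- spray_can: Red spray can standing loose on the bench, 60 mm in diameter and 190 mm tall; origin at the centre of its underside. A bystander, to be left standing where it is.

How it is judged:
By the outcome, as a careful person would: the job done as asked, in the order asked, and still so for the second after the job is handed in, with the robot touching nothing.
It also fails if it takes over 38 s, if anything falls off the work surface, if the arm or the gripper's body presses on something with over 40 N, if the wrist force passes 120 N, or if a joint passes its speed limit or range.

## Working session

There is one attempt and no reset: what is moved stays moved. The work goes in short steps, Python scripts to look and compute and a shell command to move; the robot and the scene stay as the last step left them, time stands still between calls to the robot, and variables do not carry over. Pictures are saved under pics/ and viewed, at most 10 in all, crops included, and the job is handed in when it is done.

```bash
mkdir -p pics; ls; python3 - <<'E'
from cell import status, imaging
import cv2,pickle
s=status.get_state();print({k:s[k] for k in('clock','tcp_pos','orientation','finger_gap')})
d={}
for n in('top','side'):
    c=imaging.capture(n);d[n]=c;cv2.imwrite(f'pics/{n}0.png',c['image'][:,:,::-1]);print(n,c['camera_matrix'],c['R'],c['t'])
pickle.dump(d,open('cap0.pkl','wb'))
E
```

```text
pics
{'clock': 0.0, 'tcp_pos': array([ 209.27605187, -588.43437657,  255.52520701]), 'orientation': array([-3.09436699e+00, -5.33947342e-01,  6.67288454e-04]), 'finger_gap': 85.07600821414465}
top [[466.7576606    0.         316.7325206 ]
 [  0.         466.7576606  236.19068394]
 [  0.           0.           1.        ]] [[-0.02304863 -0.99973039  0.00281297]
 [-0.99326049  0.02257959 -0.1136827 ]
 [ 0.11358854 -0.00541424 -0.99351313]] [-132.12204373  578.60641323  947.63872872]
side [[552.10805872   0.         313.99555031]
 [  0.         552.10805872 231.9669211 ]
 [  0.           0.           1.        ]] [[-0.98817015 -0.15312838 -0.00845363]
 [-0.06608734  0.47492151 -0.87754317]
 [ 0.13839157 -0.86660329 -0.47942311]] [546.32094167 205.34038318 910.4253636 ]
```

View pics/top0.png

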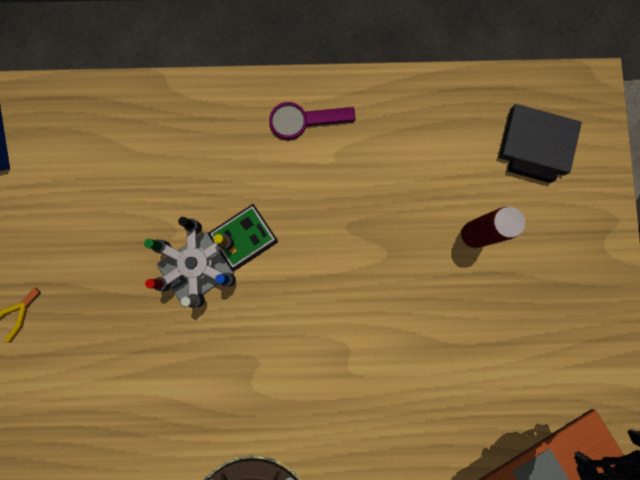

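View pics/side0.png

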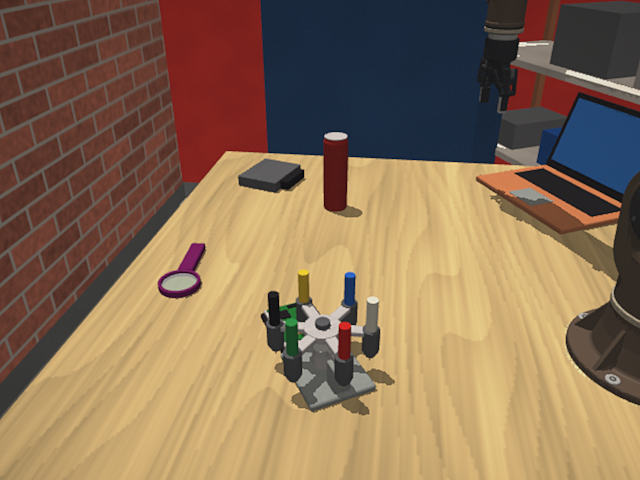

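Top view: turret hub at about (192,262), with yellow at (219,240) over the board and red opposite at (152,284), so three clicks. The spray can at (490,230) is far away.

```bash
cat > h.py <<'E'
import numpy as np,cv2
def ray(c,uv,z):
    K,R,t=c['camera_matrix'],np.array(c['R']),np.array(c['t'])
    d=R.T@np.linalg.inv(K)@np.array([*uv,1.]); o=-R.T@t
    return o+d*(z-o[2])/d[2]
def proj(c,X):
    p=c['camera_matrix']@(c['R']@X+c['t']); return p[:2]/p[2]
def blob(im,lo,hi,box):
    h=cv2.cvtColor(im,cv2.COLOR_RGB2HSV); m=cv2.inRange(h,np.array(lo),np.array(hi))
    k=np.zeros_like(m);x0,y0,x1,y1=box;k[y0:y1,x0:x1]=255;m&=k
    n,l,s,c=cv2.connectedComponentsWithStats(m);i=1+np.argmax(s[1:,4]);return c[i],s[i]
E
python3 - <<'E'
import pickle,numpy as np,cv2
from h import *
d=pickle.load(open('cap0.pkl','rb'));t=d['top'];s=d['side']
im=t['image']
H={'red':([0,150,60],[6,255,255]),'blue':([108,150,60],[125,255,255]),'yellow':([24,180,100],[34,255,255]),'green':([50,120,40],[80,255,255])}
P={}
for n,(lo,hi) in H.items():
    box=(135,210,240,315) if n!='green' else (135,210,172,315)
    c,st=blob(im,lo,hi,box); p=ray(t,c,130);P[n]=p;print(n,c.round(1),st,p.round(1))
hub=(P['red']+P['yellow'])/2;print('hub',hub,[(n,np.linalg.norm(p-hub).round(1),np.degrees(np.arctan2(*(p-hub)[1::-1])).round(1)) for n,p in P.items()])
print('hub from cap',ray(t,(191.5,262.5),95))
for n in('red','yellow','blue'):
    lo,hi=H[n];c,st=blob(s['image'],lo,hi,(250,260,390,400));print('side',n,c.round(1),st,proj(s,np.r_[P[n][:2],125]).round(1),ray(s,c,125).round(1))
c,st=blob(im,[50,120,40],[80,255,255],(200,200,290,275));b=ray(t,c,20);print('board',b,np.degrees(np.arctan2(*(b-hub)[1::-1])))
print('can',ray(t,(510,222),190))
big=cv2.resize(im[205:325,120:290],None,fx=4,fy=4,interpolation=cv2.INTER_CUBIC);cv2.imwrite('pics/crop.png',big[:,:,::-1])
from scipy.spatial.transform import Rotation as R
from cell import status
print(R.from_rotvec(status.get_state()['orientation']).as_matrix().round(3))
E
```

```text
red [149.6 283.1] [145 279  10   9  72] [483.2 169.6 130. ]
blue [219.9 278.8] [215 275  10   9  71] [488.2  38.3 130. ]
yellow [217.8 238. ] [213 234  10   9  70] [565.1  42.2 130. ]
green [148.8 242.9] [144 239  10   9  65] [558.9 172.4 130. ]
hub [524.1896994  105.91316867 130.        ] [('red', np.float64(75.7), np.float64(122.7)), ('blue', np.float64(76.6), np.float64(-118.1)), ('yellow', np.float64(75.7), np.float64(-57.3)), ('green', np.float64(75.0), np.float64(62.4))]
hub from cap [522.19544525 100.8354605   95.        ]
side red [344.1 339.9] [338 322  13  38 410] [343.9 335.3] [482.  179.3 125. ]
side yellow [302.8 271.8] [298 270  10   5  39] [301.8 280.5] [567.9  16.7 125. ]
side blue [349.2 288.2] [344 273  11  33 301] [349.6 282.9] [487.3  53.4 125. ]
board [581.0423787    8.91288412  20.        ] -59.625075287600524
can [ 575.01599197 -487.33064682  190.        ]
[[ 0.942  0.335 -0.001]
 [ 0.335 -0.942  0.001]
 [-0.    -0.001 -1.   ]]
```

View pics/crop.png

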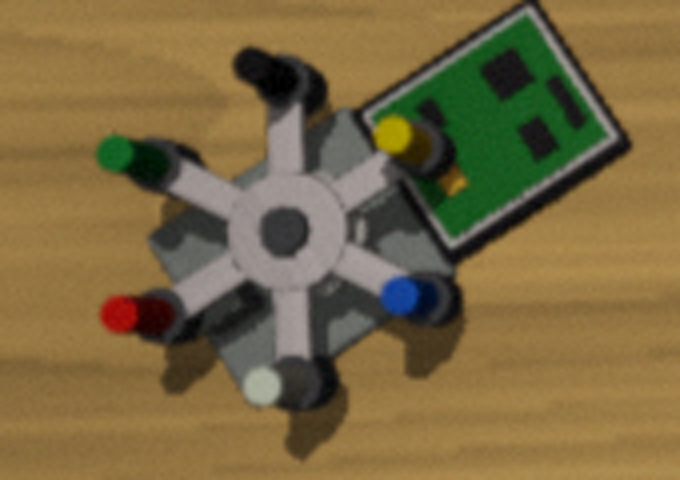

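Bright caps cast onto z=140 give radius 74.9 mm, as it should be. Hub is about (523.5, 102.7) and the detent offset 2.4°. Plan: cage the white post (nearest the base, at 182.4°) and carry it 180° CCW, which keeps joint 7 mid-range. First move over it at a safe height.

```bash
python3 -m inch '[[[2.28,-2.84,0,0],[2.28,-2.84,0,0],[2.28,-2.84,0,0],[2.28,-2.84,0,0],[2.28,-2.84,0,0],[2.28,-2.84,0,0],[2.28,-2.84,0,0],[2.28,-2.84,0,0],[2.28,-2.84,0,0],[2.28,-2.84,0,0],[2.28,-2.84,0,0],[2.28,-2.84,0,0],[2.28,-2.84,0,0],[2.28,-2.84,0,0],[2.28,-2.84,0,0],[2.28,-2.84,0,0],[2.28,-2.84,0,0],[2.28,-2.84,0,0],[2.28,-2.84,0,0],[2.28,-2.84,0,0]]]' 3.5 20
python3 -m inch '[[[0,0,-0.1,0.1],[0,0,-0.1,0.1],[0,0,0,0.1],[0,0,0,0],[0,0,0,0]]]'
python3 - <<'E'
from cell import status, imaging
from scipy.spatial.transform import Rotation as R
import cv2
s=status.get_state();print(s['clock'],s['tcp_pos'],s['joints'],s['wrist_force'],s['finger_gap']);print(R.from_rotvec(s['orientation']).as_matrix().round(3))
c=imaging.capture('wrist');cv2.imwrite('pics/w1.png',c['image'][:,:,::-1])
E
```

```text
clock: 2.1
tcp_pos: [448.9, 100.4, 256.1]
orientation: [3.096, 0.534, -0.001]
wrist_force: [0.7, -0.6, -0.2]
finger_gap: 34.8
grasp_force: 0.0
clock: 2.6
tcp_pos: [448.6, 99.0, 258.1]
orientation: [3.141, 0.07, -0.001]
wrist_force: [-0.1, 0.0, -0.5]
finger_gap: 35.2
grasp_force: 0.0
2.6 [448.61190751  99.04052693 258.14155656] [ 0.07915815  0.20544224 -0.48112694  1.92410731  0.10988975  1.03785164
 -1.97549896] [-0.08129328  0.00471887 -0.50682855] 35.2288629621868
[[ 0.999  0.045 -0.   ]
 [ 0.045 -0.999 -0.   ]
 [-0.     0.    -1.   ]]
```

View pics/w1.png

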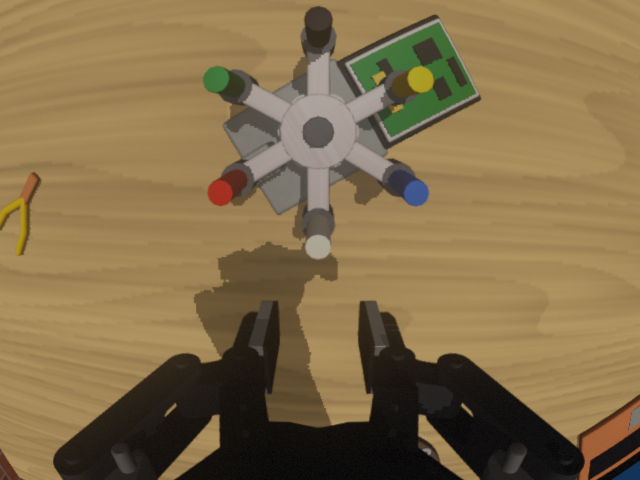

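Wrist view: the white post at column 318 lies centred between the pads (272 and 368), so it is aligned. Now lower around it and narrow the cage.

```bash
python3 -m inch '[[[0,0,2.7,0],[0,0,2.7,0],[0,0,2.7,0],[0,0,2.5,0],[0,0,1.5,0],[0,0,1.3,0],[0,0,0,0]]]'
python3 -m inch '[[[0,0,0,0],[0,0,0,0],[0,0,0,0],[0,0,0,0]]]' 2.4
python3 - <<'E'
from cell import status, imaging
import cv2
s=status.get_state();print(s['joints'])
c=imaging.capture('side');cv2.imwrite('pics/s2.png',cv2.resize(c['image'][180:420,200:440],None,fx=2.4,fy=2.4)[:,:,::-1])
E
```

```text
clock: 3.35
tcp_pos: [447.7, 98.7, 122.9]
orientation: [3.14, 0.068, -0.005]
wrist_force: [-0.8, -0.9, -0.3]
finger_gap: 34.9
grasp_force: 0.0
clock: 3.75
tcp_pos: [449.1, 99.2, 124.8]
orientation: [-3.141, -0.066, -0.002]
wrist_force: [-0.2, 0.4, 0.1]
finger_gap: 23.9
grasp_force: 0.0
[ 0.01526692  0.3799272  -0.43842696  2.08963927  0.24191762  0.71858827
 -2.10789653]
```

View pics/s2.png

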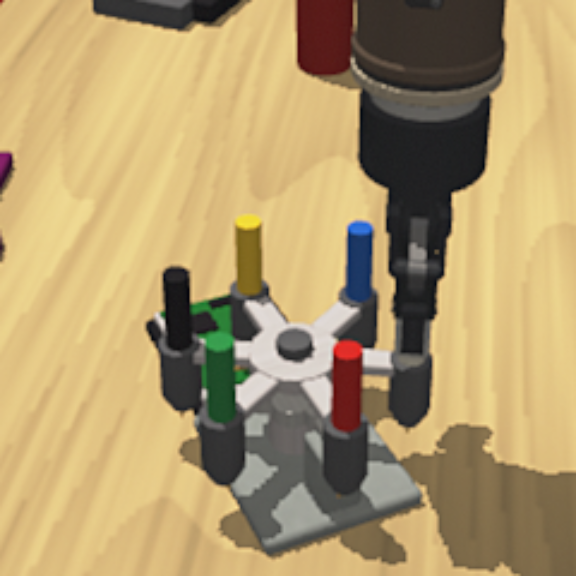

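Side view: the white post is between the fingers, and nothing else is touched. Turn CCW one click (10 rows of 0.105 rad on the 75 mm circle).

```bash
python3 -m inch '[[[0.041,0.784,0,-0.1047],[0.041,0.784,0,-0.1047],[0.041,0.784,0,-0.1047],[0.041,0.784,0,-0.1047],[0.041,0.784,0,-0.1047],[0.041,0.784,0,-0.1047],[0.041,0.784,0,-0.1047],[0.041,0.784,0,-0.1047],[0.041,0.784,0,-0.1047],[0.041,0.784,0,-0.1047],[0,0,0,0],[0,0,0,0]]]'
python3 - <<'E'
from cell import status, imaging
from h import *
s=status.get_state();print(s['joints'],s['tcp_pos'])
c=imaging.capture('top');cv2.imwrite('pics/t3.png',cv2.resize(c['image'][180:340,100:300],None,fx=3,fy=3)[:,:,::-1])
E
```

```text
clock: 5.0
tcp_pos: [488.7, 35.7, 124.3]
orientation: [-2.69, -1.622, 0.0]
wrist_force: [-0.2, -0.7, -0.6]
finger_gap: 23.8
grasp_force: 0.0
[ 0.33260991  0.47346977 -0.67698201  2.00671805  0.40982808  0.79830106
 -1.06832741] [488.72041113  35.74715355 124.27749861]
```

View pics/t3.png

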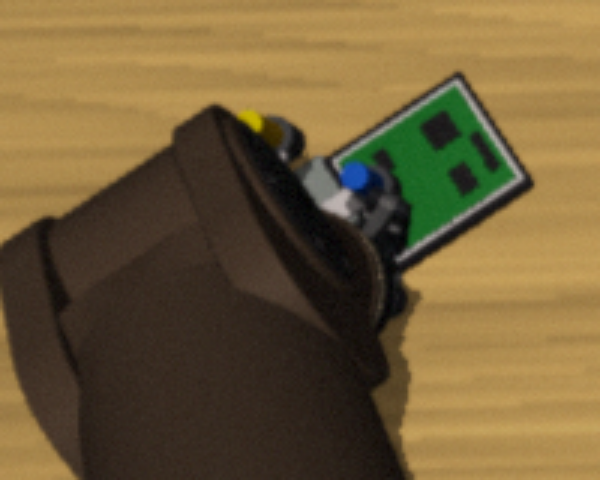

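Top view: blue is now over the board (crop 358,175), so one click is done and there's no side force. Two more.

```bash
python3 -m inch '[[[0.041,0.784,0,-0.1047],[0.041,0.784,0,-0.1047],[0.041,0.784,0,-0.1047],[0.041,0.784,0,-0.1047],[0.041,0.784,0,-0.1047],[0.041,0.784,0,-0.1047],[0.041,0.784,0,-0.1047],[0.041,0.784,0,-0.1047],[0.041,0.784,0,-0.1047],[0.041,0.784,0,-0.1047],[0,0,0,0],[0,0,0,0]]]'
python3 -m inch '[[[0.041,0.784,0,-0.1047],[0.041,0.784,0,-0.1047],[0.041,0.784,0,-0.1047],[0.041,0.784,0,-0.1047],[0.041,0.784,0,-0.1047],[0.041,0.784,0,-0.1047],[0.041,0.784,0,-0.1047],[0.041,0.784,0,-0.1047],[0.041,0.784,0,-0.1047],[0.041,0.784,0,-0.1047],[0,0,0,0],[0,0,0,0]]]'
python3 - <<'E'
from cell import status, imaging
from h import *
s=status.get_state();print(s['joints'],s['tcp_pos'])
c=imaging.capture('side');cv2.imwrite('pics/s4.png',cv2.resize(c['image'][180:420,200:440],None,fx=2.4,fy=2.4)[:,:,::-1])
E
```

```text
clock: 6.25
tcp_pos: [563.3, 39.1, 124.2]
orientation: [-1.519, -2.749, 0.0]
wrist_force: [-0.4, -0.1, -0.1]
finger_gap: 23.8
grasp_force: 0.0
clock: 7.45
tcp_pos: [598.3, 105.1, 124.2]
orientation: [0.058, -3.141, 0.001]
wrist_force: [-0.3, -0.7, 0.6]
finger_gap: 24.6
grasp_force: 0.0
[ 0.41164794  0.82136204 -1.10997409  1.70156341  0.80312593  1.1472025
  0.67524166] [598.28946703 105.1271814  124.21698868]
```

View pics/s4.png

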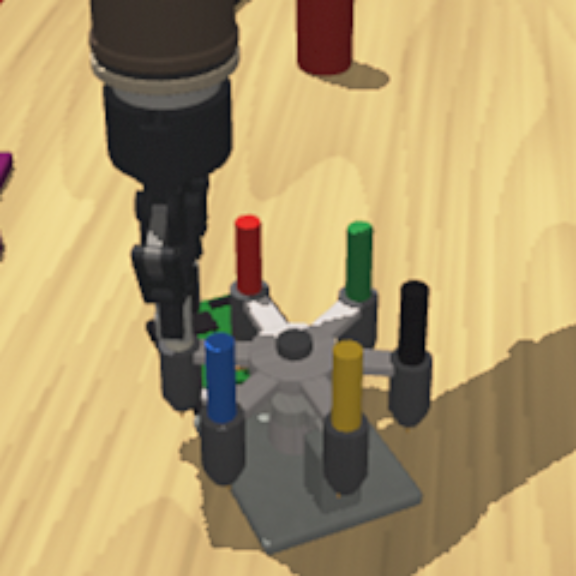

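Side view: red (crop 248,250) now stands exactly where yellow was, over the board. Open the fingers slightly, rise clear, and verify from above.

```bash
python3 -m inch '[[[0,0,0,0],[0,0,0,0],[0,0,0,0],[0,0,-1.5,0],[0,0,-2.7,0],[0,0,-2.7,0],[0,0,-2.7,0],[0,0,-2.7,0],[0,0,0,0],[0,0,0,0],[0,0,0,0]]]' 3.5
python3 -m inch '[[[-2.5,0,0,0],[-3,0,0,0],[-3,0,0,0],[-3,0,0,0],[-2,0,0,0],[0,0,0,0],[0,0,0,0],[0,0,0,0]]]'
python3 - <<'E'
from cell import status, imaging
from h import *
import pickle
s=status.get_state();print(s['clock'],s['tcp_pos'],s['qvel'].round(3))
a=pickle.load(open('cap0.pkl','rb'))['side'];c=imaging.capture('side');b=(250,260,390,400)
print('yellow before',blob(a['image'],[24,180,100],[34,255,255],b),'red now',blob(c['image'],[0,150,60],[6,255,255],b))
for q in(a,c):print('can',blob(q['image'],[0,150,40],[6,255,255],(315,130,360,215)))
cv2.imwrite('pics/s5.png',c['image'][:,:,::-1])
E
```

```text
clock: 8.6
tcp_pos: [598.4, 105.0, 247.0]
orientation: [0.064, -3.14, 0.001]
wrist_force: [-0.5, 0.7, -0.6]
finger_gap: 34.6
grasp_force: 0.0
clock: 9.4
tcp_pos: [732.6, 111.1, 246.9]
orientation: [0.066, -3.14, 0.0]
wrist_force: [0.6, 0.5, 0.8]
finger_gap: 35.1
grasp_force: 0.0
9.4 [732.6455234  111.06738528 246.91941687] [ 0.006 -0.008 -0.004  0.001  0.002 -0.     0.003]
yellow before (array([302.82051282, 271.84615385]), array([298, 270,  10,   5,  39], dtype=int32)) red now (array([303.24242424, 286.25757576]), array([298, 270,  11,  33, 264], dtype=int32))
can (array([335.08469945, 173.56147541]), array([ 324,  139,   24,   72, 1464], dtype=int32))
can (array([334.99052133, 173.54570074]), array([ 324,  139,   24,   72, 1477], dtype=int32))
```

View pics/s5.png

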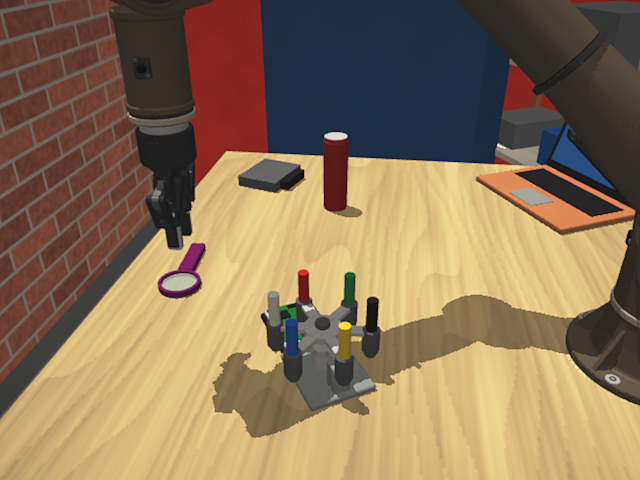

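The red post at (303,286) has its top where yellow's was, at row 270, seated over the board. The can hasn't moved and the arm is clear.

```bash
python3 -c "
from cell import job
print(job.job_done())"
```

```text
the job is handed in; nothing more can be done
None
```

The turret went round three clicks counter-clockwise, the red-grip head now sits in its detent over the green board, the gripper is clear, the spray can has not moved, and the job is handed in.

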